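# Clear the jar from under the rail and hang up the ear defenders

## Robot

A 6-joint arm with a two-finger parallel gripper is mounted at the origin on the work surface. World frame = base frame: x ahead of the robot, y to its left, z up, the work surface at z = 0. Lengths are in mm, angles in rad, forces in N, time in s.
With the tool pointing down it reaches from about 425 to 1125 mm from the base axis. Payload 14.9 kg.
Tool frame: the origin (TCP) lies between the finger pads, 19 mm behind the fingertips; this is the grasp point; z points along the fingers, y is the line along which they close (so a half turn about z gives the same grasp; the last joint's range is limited). The gripper opens to 91 mm and grips with 3 to 60 N. Pads are 32 mm wide; open, the fingers measure 118 mm over their backs; the gripper's body (76 mm by 178 mm) begins 60 mm behind the grasp point.
Start: joints at [1.145, 0.379, 1.734, -0, 1.028, -0.033], TCP at [267.952, 646.699, 232.732] pointing down, gripper open.
Joint ranges: [-2.77, 2.77], [-0.74, 2.19], [0, 2.66], [-1.06, 4.2], [0.31, 2.87], [-3.08, 3.08]. Speed limits (rad/s): [1.89, 1.89, 2.39, 3.14, 3.14, 3.14].

## Interface

Orientations are given as a unit quaternion [w, x, y, z].
In Python, from rig import r gives the robot as it stands.
- The arm moves only by the tool move_arm, never from a script. Its argument "deltas" is text: rows parted by semicolons, each of 7 numbers parted by spaces: the shift along the tool's x, y, z in cm, then the turn, a rotation vector about the tool's x, y, z in degrees, then the finger opening in cm, from 0 to 9.12. A call has 1 to 10 rows; each row shifts and turns the commanded pose from where the row before left it, along the tool's axes as they then stand; what a row does not reach is not made up. A row lasts 1/8 s, in which the tool goes at most 62.5 mm and 10.7 degrees, less where a joint would pass 70% of its speed; a pose out of reach is approached as far as the arm can. A call is refused whole if a number of a shift passes 6.25 or a number of a turn 10.7, either way. A call with a gripper value outside its range is refused whole. The fingers move at their own pace and stop on an object; "force" is the grip in N (left out, the last holds). Time passes only in rows, so rows that do not move let the fingers close. It gives the time, the measured TCP pose, the force, the opening and the grip force at its end, in the units of the state.
- r.sense(): the state, without advancing time (a new reading comes with each control period).
- r.snapshot(name): name is "scene" or "top" or "wrist"; returns (picture, depth): 480x640x3 uint8, blue, green, red; 480x640 float32, mm along the optical axis (not along the pixel's ray), 0 where there is no reading.
- r.camera_params(name): a dict with "K" (3x3 intrinsics, pixels), "world_to_cam" (4x4, takes a point from world to camera coordinates); the wrist camera has in their place "hand_eye" (4x4, takes a point from camera to tool coordinates, whose origin is the TCP and whose axes are the flange's). Camera axes: x right, y up, looking along -z (the intrinsics and any distortion apply to the point x, -y, -z); pixel columns grow to the right and rows downward; lengths in mm; the calibration is good to about 2 mm. A picture is of the moment at which its call begins: read the wrist's pose just before it. camera_params takes no time and is no camera call.
- r.finish_job(): hands the job in; it is judged then, once.
The state is a dict: "time": time; "joint_pos": joint angles; "joint_vel": joint speeds; "joint_torque": joint torques, N m; "position": TCP position; "tcp_rot": TCP orientation; "contact_force": force on the tool from outside, world axes, zero at the start; "ft_torque": the same for the moment, N m; "gripper_width": opening from 0.0 (shut) to 1.0 (fully open); "gripper_force": force on a finger pad.
Only numpy, scipy, OpenCV 4.12 (cv2) and the standard library are available. Lean on these libraries where they do the work, as an engineer would, in place of code of your own. Each camera call takes 0.05 s, during which the arm holds its last target. There are 200 camera calls.

## Task

Someone left a reagent jar standing under the hanging rail, just where the ear defenders belong. Move the jar, keeping it upright, to stand in the steel tray, setting it down and not dropping it; then hang the ear defenders over the rail between its two rubber collars, one cup on each side of the bar, lowering the band onto the bar before you let go. Leave the tip box, the wash bottle and the culture dishes where they are.

Things in the scene. Friction and masses are not known exactly. Their poses are not given: they have to be found in the camera images.
- rail: Fixed steel hanging rail: level round bar, 14 mm thick, 296 mm long, along its y, on 14 mm posts at y = +-140 mm (round feet 60 mm wide). Bar's underside 146 mm, top 160 mm above the bench. Two black rubber collars (30 mm diameter, 10 mm wide) on the bar, centred at y = +-75 mm. Origin on the bench below the bar's middle; x level, square to the bar; z up.
- rail_top (a point): The top of the bar midway between the two collars, 160 mm above the bench; axes as the rail's.
- jar: Round squat amber glass jar with label and flush white lid: 64 mm diameter all the way up, 80 mm tall, about 0.3 kg. It stands right under the bar, between the collars, so a tool pointing straight down cannot reach it: come in tilted, under the bar from the robot's side. Origin at the centre of its underside, z up.
- tray: Fixed, shallow, square open steel tray, 160 x 160 mm outside, 16 mm high, walls 4 mm thick; it is to the left or to the right of the rail, nearer the robot. Origin at the centre of its underside.
- tray_in (a point): Centre of the tray's inner floor; x and y along the tray's sides, z up.
- muffs: Ear defenders, 0.25 kg, standing on two grey cups 64 mm wide (y), 72 mm tall, cushion faces 52 mm apart; 134 mm wide overall along x. Black band 20 mm wide (y), 5 mm thick, arches along x. On its crown a solid black lug to grip, 44 mm (x) by 22 mm (y), from 134 to 161 mm above the cups' underside. Origin midway between the cups at their underside. At the rail's side away from the tray.
- muffs_crown (a point): The underside of the band at the middle of the crown, 130 mm above the cups' underside: this point comes to lie on the bar's top when hung. Axes as the ear defenders'.
- tipbox: Blue box of pipette tips, 122 x 84 mm, 67 mm high with tips standing out 10 mm; loose bystander beside the rail. Origin at the centre of its underside.
- washbottle: White plastic bottle, 64 mm diameter, 170 mm tall; loose bystander beside the rail. Origin at the centre of its underside.
- dishes: Stack of two clear culture dishes, 90 mm diameter, 29 mm high; loose bystander between the robot and the rail. Origin at the centre of its underside.
Not all that is in view belongs to the job. Several things look just like the muffs: the one meant starts farthest from the robot's base. Of the things that look like the tray, take the one that is farthest to the robot's right at the start.

How it is judged:
By the outcome, as a careful person would: the job done as asked, in the order asked, and still so for the second after the job is handed in, with the robot touching nothing.
It also fails if it takes over 70 s, if anything falls off the work surface, if the arm or the gripper's body presses on something with over 40 N, if the wrist force passes 120 N, or if a joint passes its speed limit or range.

## Working session

There is one attempt and no reset: what is moved stays moved. The work goes in short steps, Python scripts to look and compute and a tool call to move; the robot and the scene stay as the last step left them, time stands still between calls to the robot, and variables do not carry over. Pictures are saved under pics/ and viewed, at most 10 in all, crops included, and the job is handed in when it is done.

Besides the shell and the picture viewer there is one more tool, called after "Emit:" as name(argument=value, ...) on one line, values as JSON. move_arm: Moves the arm, as the interface text tells. Its arguments: {"type":"object","properties":{"deltas":{"type":"string"},"force":{"type":"number"}},"required":["deltas"]}

```bash
mkdir -p pics; ls
python3 - <<'E'
from rig import r
import cv2,numpy as np
for n in("scene","top"):
    p,d=r.snapshot(n); cv2.imwrite(f"pics/{n}0.png",p); np.save(f"{n}0.npy",d); cv2.imwrite(f"{n}0.png",p)
    c=r.camera_params(n); print(n,c)
print(r.camera_params("wrist")); print(r.sense())
E
```

```text
pics
scene {'K': array([[496.64458948,   0.        , 317.18780815],
       [  0.        , 496.64458948, 240.40437763],
       [  0.        ,   0.        ,   1.        ]]), 'world_to_cam': array([[-7.61787172e-01,  6.47685852e-01,  1.35403696e-02,
         3.52409345e+02],
       [-4.54263781e-01, -5.48958559e-01,  7.01633037e-01,
         1.36911314e+02],
       [ 4.61870893e-01,  5.28344148e-01,  7.12409812e-01,
        -1.50370345e+03],
       [ 0.00000000e+00,  0.00000000e+00,  0.00000000e+00,
         1.00000000e+00]])}
top {'K': array([[624.1228597 ,   0.        , 316.11030909],
       [  0.        , 624.1228597 , 241.3718244 ],
       [  0.        ,   0.        ,   1.        ]]), 'world_to_cam': array([[ 1.18225691e-02, -9.99909598e-01, -6.40485455e-03,
         3.44863211e+01],
       [ 9.97616265e-01,  1.13594722e-02,  6.80643065e-02,
        -4.89360650e+02],
       [-6.79853976e-02, -7.19428205e-03,  9.97660377e-01,
        -1.70698138e+03],
       [ 0.00000000e+00,  0.00000000e+00,  0.00000000e+00,
         1.00000000e+00]])}
{'K': array([[407.43655178,   0.        , 315.1
[... 489 characters left out ...]
pos': array([ 1.14468018e+00,  3.79348703e-01,  1.73469404e+00, -3.98444308e-05,
        1.02847669e+00, -3.33216338e-02]), 'joint_vel': array([-0.00133475, -0.00072868, -0.00105488,  0.00087454,  0.00083469,
       -0.00088083]), 'joint_torque': array([ 1.12768554e-03, -7.65040827e+01, -4.35295272e+01,  6.52180938e-02,
        3.98686063e-02, -2.92308675e-05]), 'position': array([267.83702761, 646.39196795, 232.17305987]), 'tcp_rot': array([-8.89044734e-05,  1.95127008e-01,  9.80777873e-01, -4.55099448e-04]), 'contact_force': array([-0.98139963, -0.11716284,  0.77538269]), 'ft_torque': array([ 0.02402964, -0.00832779, -0.00596231]), 'gripper_force': 0.0, 'gripper_width': 0.9986740975938314}
```

View pics/top0.png

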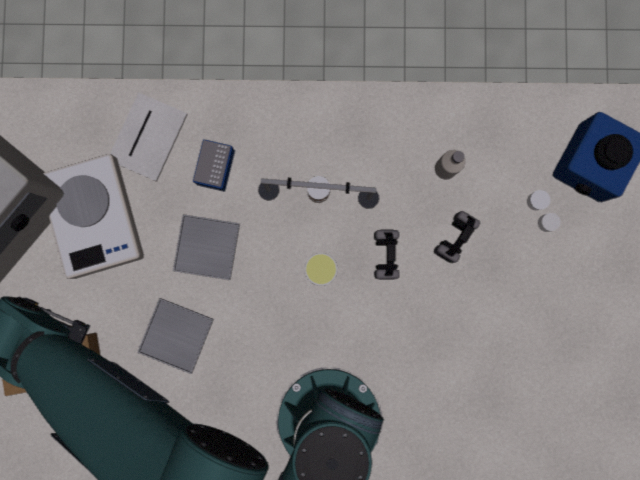

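View pics/scene0.png

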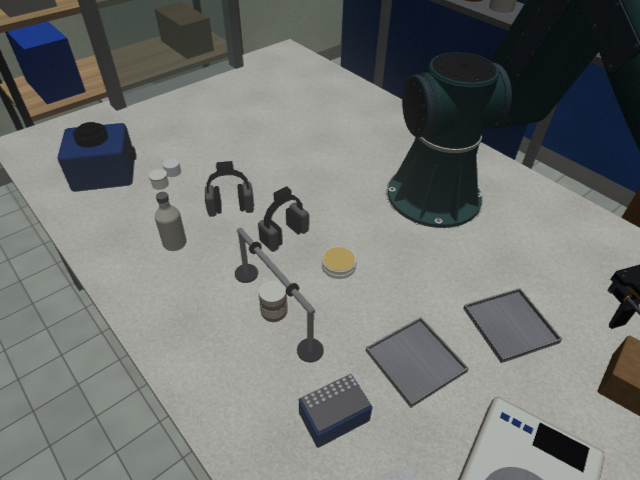

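The top view shows two trays at (207,247) and (176,335). The first has the smaller y, so it is farthest right and is the one meant. The two muffs are at (386,254) and (458,237); the second is farther from the base at about (330,420). The rail runs from (262,182) to (377,190), with the jar under it at (318,187). Next I measure these and make a crop to confirm.

```bash
cat > h.py <<'E'
import numpy as np,cv2
from rig import r
from scipy.spatial.transform import Rotation as R
def cloud(n,d):
    c=r.camera_params(n);K=c["K"];v,u=np.mgrid[:480,:640]
    P=np.stack([(u-K[0,2])/K[0,0]*d,-(v-K[1,2])/K[1,1]*d,-d],-1)
    if "hand_eye" in c: T=c["hand_eye"]
    else: T=np.linalg.inv(c["world_to_cam"])
    return P@T[:3,:3].T+T[:3,3]
def box(n,uv):  # min area rect of xy points
    return cv2.minAreaRect(uv.astype(np.float32))
E
python3 - <<'E'
from h import *
C=cloud("top",np.load("top0.npy"))
S=cloud("scene",np.load("scene0.npy"))
img=cv2.imread("top0.png");simg=cv2.imread("scene0.png")
def reg(C,x0,x1,y0,y1,zl,zh,im=None):
    A=C[y0:y1,x0:x1].reshape(-1,3);return A[(A[:,2]>zl)&(A[:,2]<zh)]
print("floor",np.median(C[220:300,420:430][...,2]),np.median(C[300:400,480:600][...,2]),np.median(S[150:200,300:360][...,2]))
for nm,b in dict(trayA=(165,250,205,290),trayB=(130,222,290,380)).items():
    # dark gray segmentation
    x0,x1,y0,y1=b; g=img[y0:y1,x0:x1].mean(2)
    m=(g<135).astype(np.uint8); m=cv2.morphologyEx(m,cv2.MORPH_OPEN,np.ones((5,5)))
    print(nm,m.sum(),np.round(np.median(C[y0:y1,x0:x1][m>0],0),1),box(0,C[y0:y1,x0:x1][m>0][:,:2]))
for nm,b in dict(muffA=(365,410,220,290),muffB=(425,490,200,275)).items():
    for lo,hi in((20,80),(80,130),(145,185),):
        A=reg(C,*b,lo,hi)
        if len(A)>5: print(nm,lo,len(A),A.mean(0).round(1),A[:,2].max().round(1),box(0,A[:,:2]))
A=reg(C,250,390,170,200,140,175); print("bar",len(A),A.mean(0).round(1),np.percentile(A[:,2],[5,50,95]),box(0,A[:,:2]))
A=reg(C,300,335,170,205,70,95); print("jar",len(A),A.mean(0).round(1),box(0,A[:,:2]))
for nm,b in dict(muffsB=(195,260,155,220),muffA=(255,315,185,255)).items():
    A=reg(S,*b,138,175);print("scene",nm,len(A),A.mean(0).round(1),A[:,2].max(),box(0,A[:,:2]))
A=reg(S,230,320,225,320,140,175);print("sbar",len(A),A.mean(0).round(1),box(0,A[:,:2]))
A=reg(S,250,295,275,325,72,95);print("sjar",len(A),A.mean(0).round(1),box(0,A[:,:2]))
for nm,b,h in(("dish",(300,345,250,290),(20,45)),("bottle",(435,475,145,185),(60,200)),("tip",(190,240,135,195),(50,90))):
    A=reg(C,*b,*h);print(nm,len(A),A.mean(0).round(1),box(0,A[:,:2]))
a=cv2.resize(img[190:310,360:500],None,fx=4,fy=4);b=cv2.resize(simg[150:270,180:340],None,fx=3,fy=3)
t=cv2.resize(img[200:380,130:260],None,fx=2,fy=2)
W=np.zeros((600,800,3),np.uint8)
a=cv2.resize(a,(420,360));W[:360,:420]=a;b=cv2.resize(b,(380,285));W[:285,420:]=b;W[360:600,:173]=cv2.resize(t,(173,240))
bar=cv2.resize(img[165:210,250:390],(560,180));W[380:560,200:760]=bar
cv2.imwrite("pics/crop1.png",W)
E
```

```text
floor -0.39183916372496697 -0.7187732704833252 -0.35252945055776763
trayA 3458 [470.4 345.5   4.3] ((454.3883972167969, 225.10858154296875), (413.97674560546875, 164.5237579345703), 81.93767547607422)
trayB 3627 [224.7 425.1   4.2] ((240.4792938232422, 285.53204345703125), (207.48753356933594, 540.0419311523438), 5.96820592880249)
muffA 20 515 [ 451.5 -146.5   65.4] 79.2 ((452.79217529296875, -150.97122192382812), (131.5165252685547, 64.03495788574219), 0.43771791458129883)
muffA 80 193 [ 452.5 -151.1  114.6] 129.9 ((454.5263671875, -151.83251953125), (114.51063537597656, 21.17500877380371), 0.9708925485610962)
muffA 145 159 [ 453.3 -150.5  159.8] 167.7 ((453.4098205566406, -150.4614715576172), (43.07481002807617, 21.141992568969727), 0.36494025588035583)
muffB 20 575 [ 500.4 -331.8   62.3] 79.8 ((503.59173583984375, -341.11962890625), (64.52764892578125, 134.70779418945312), 58.28761672973633)
muffB 80 205 [ 493.9 -335.6  113.6] 129.9 ((502.29022216796875, -338.0348815917969), (53.56830596923828, 121.33047485351562), 58.199058532714844)
muffB 145 167 [ 503.7 -340.8  159. ] 170.5 ((5
[... 667 characters left out ...]
64453, 39.94517517089844), 36.787498474121094)
sbar 859 [627.3  51.8 157.7] ((624.6671752929688, 37.28919982910156), (298.6484375, 29.501190185546875), 86.20452880859375)
sjar 519 [632.7  40.   79.3] ((631.3047485351562, 38.42918014526367), (62.64104461669922, 62.853599548339844), 34.109764099121094)
dish 825 [412.8  26.   29.2] ((412.72332763671875, 25.817487716674805), (87.63351440429688, 87.92723083496094), 0.6770316362380981)
bottle 550 [ 692.1 -312.2  122.5] ((697.0092163085938, -317.89031982421875), (61.90243911743164, 58.634490966796875), 44.80550765991211)
tip 1390 [692.6 322.3  66.7] ((694.6834106445312, 323.7568664550781), (86.32208251953125, 123.84989166259766), 77.19639587402344)
```

View pics/crop1.png

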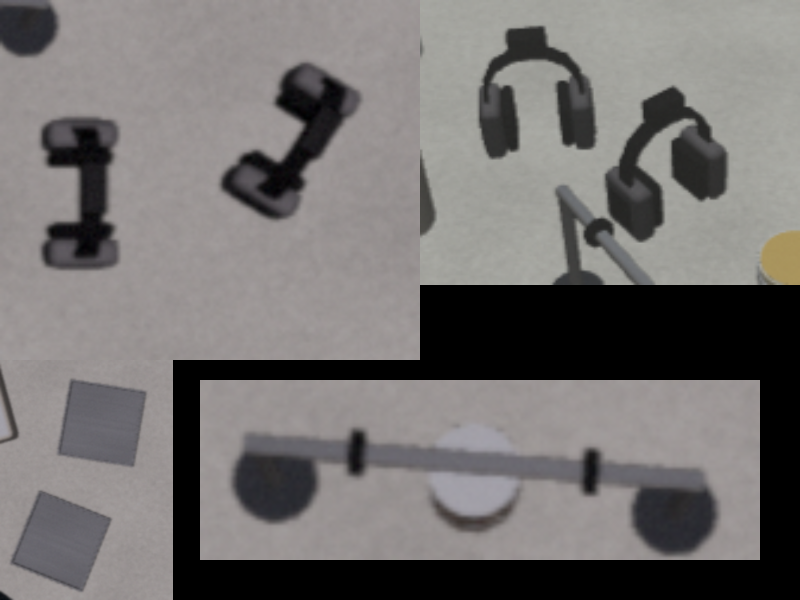

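```bash
cat > plan.py <<'E'
import sys,json
from h import *
def rot(yaw,tilt):  # tool x heading yaw, z tilted forward from straight down
    y,t=np.radians([yaw,tilt]);e=np.array([np.cos(y),np.sin(y),0]);k=np.array([0,0,1])
    x=np.cos(t)*e+np.sin(t)*k;z=np.sin(t)*e-np.cos(t)*k
    return R.from_matrix(np.stack([x,np.cross(z,x),z],1))
def cur():
    s=r.sense();q=s["tcp_rot"];M=R.from_quat([q[1],q[2],q[3],q[0]]);m=M.as_matrix();p=s["position"]
    yaw=np.degrees(np.arctan2(-m[0,1],m[1,1]))+180; yaw=(yaw+180)%360-180  # from tool y (level)
    yaw=np.degrees(np.arctan2(m[0,1],-m[1,1]))
    yaw=np.degrees(np.arctan2(-m[0,1]*-1,-m[1,1])) if 0 else np.degrees(np.arctan2(m[0,1],-m[1,1]))
    tilt=np.degrees(np.arctan2(m[2,0],-m[2,2]))
    open("log.jsonl","a").write(json.dumps([list(map(float,s["joint_pos"])),list(map(float,p)),list(map(float,q))])+"\n")
    return s,p,M,yaw,tilt
def plan(x,y,z,yaw,tilt,n,g,cyl=True):
    s,p,M,y0,t0=cur()
    print("t",round(s["time"],2),"p",p.round(1),"yaw",round(y0,1),"tilt",round(t0,1),"j",s["joint_pos"].round(2),"F",s["contact_force"].round(1),"w",round(s["gripper_width"]*91.2,1),"gf",round(s["gripper_force"],1))
    a=np.array([*([np.hypot(*p[:2]),np.degrees(np.arctan2(p[1],p[0]))] if cyl else p[:2]),p[2],y0,t0])
    b=np.array([*([np.hypot(x,y),np.degrees(np.arctan2(y,x))] if cyl else (x,y)),z,yaw,tilt])
    P,Q=p,M;out=[]
    for i in range(1,n+1):
        u=i/n;c=a+(b-a)*u
        T=np.array([c[0]*np.cos(np.radians(c[1])),c[0]*np.sin(np.radians(c[1])),c[2]]) if cyl else c[:3]
        Z=rot(c[3],c[4]);d=np.round(Q.inv().apply(T-P)/10,2);w=np.round((Q.inv()*Z).as_rotvec(degrees=True),1)
        out.append(" ".join(f"{v:g}" for v in[*d,*w,g]));P=P+Q.apply(d*10);Q=Q*R.from_rotvec(w,degrees=True)
    for i in range(0,n,10): print("; ".join(out[i:i+10]))
E
python3 - <<'E'
from plan import *
C=cloud("top",np.load("top0.npy"));img=cv2.imread("top0.png").mean(2)
g=img[205:290,165:250];m=((g<125)&(C[205:290,165:250,2]<40)).astype(np.uint8)
n,l,st,ce=cv2.connectedComponentsWithStats(m);k=1+np.argmax(st[1:,4]);print("tray",box(0,C[205:290,165:250][l==k][:,:2]))
_,p,M,y,t=cur();print(y,t,(rot(y,t).inv()*M).magnitude())
plan(550*np.cos(np.radians(3.3)),550*np.sin(np.radians(3.3)),260,3.3,0,20,9.1)
E
```

```text
tray ((471.6336975097656, 346.4307861328125), (166.271240234375, 162.88571166992188), 81.21502685546875)
157.49571116469028 -0.00018410899600420212 0.0009273983976491538
t 0.1 p [267.8 646.4 232.2] yaw 157.5 tilt -0.0 j [ 1.14  0.38  1.73 -0.    1.03 -0.03] F [-1.  -0.1  0.8] w 91.1 gf 0.0
-3.88 -0.86 -0.14 -0.1 0 7.7 9.1; -3.88 -0.55 -0.14 0 -0 7.7 9.1; -3.88 -0.25 -0.14 0 -0 7.7 9.1; -3.85 0.04 -0.14 0 -0 7.7 9.1; -3.79 0.33 -0.14 0 -0 7.7 9.1; -3.71 0.62 -0.14 0 -0 7.8 9.1; -3.62 0.89 -0.14 0 -0 7.7 9.1; -3.49 1.15 -0.14 0 -0 7.7 9.1; -3.37 1.39 -0.14 0 -0 7.7 9.1; -3.21 1.63 -0.14 0 -0 7.7 9.1
-3.04 1.85 -0.14 0 -0 7.7 9.1; -2.86 2.05 -0.14 0 -0 7.7 9.1; -2.66 2.23 -0.14 0 -0 7.7 9.1; -2.46 2.4 -0.14 -0 -0 7.7 9.1; -2.25 2.54 -0.15 -0 -0 7.7 9.1; -2.02 2.68 -0.14 -0 -0 7.8 9.1; -1.78 2.79 -0.14 -0 -0 7.7 9.1; -1.55 2.88 -0.14 -0 -0 7.7 9.1; -1.31 2.96 -0.14 -0 -0 7.7 9.1; -1.08 3 -0.14 -0 -0 7.7 9.1
```

The crop confirms it: the target muffs are the ones at (458,237), yawed about -32°, and tray A at (207,247) is the right-hand one. First, the swing to in front of the rail.

Emit:
move_arm(deltas="-3.9 -0.9 -0.1 0 0 7.7 9.1; -3.9 -0.5 -0.1 0 0 7.7 9.1; -3.9 -0.3 -0.1 0 0 7.7 9.1; -3.9 0 -0.1 0 0 7.7 9.1; -3.8 0.3 -0.1 0 0 7.7 9.1; -3.7 0.6 -0.1 0 0 7.7 9.1; -3.6 0.9 -0.1 0 0 7.7 9.1; -3.5 1.1 -0.1 0 0 7.7 9.1; -3.4 1.4 -0.1 0 0 7.7 9.1; -3.2 1.6 -0.1 0 0 7.7 9.1")

```text
time: 1.35
position: [509.4, 359.4, 242.5]
tcp_rot: [-0.0, 0.765, 0.644, -0.0]
contact_force: [0.4, -0.9, 0.1]
gripper_width: 1.0
gripper_force: 0.0
```

Emit:
move_arm(deltas="-3 1.8 -0.1 0 0 7.7 9.1; -2.9 2 -0.1 0 0 7.7 9.1; -2.7 2.2 -0.1 0 0 7.7 9.1; -2.5 2.4 -0.1 0 0 7.7 9.1; -2.2 2.5 -0.1 0 0 7.7 9.1; -2 2.7 -0.1 0 0 7.7 9.1; -1.8 2.8 -0.1 0 0 7.7 9.1; -1.5 2.9 -0.1 0 0 7.7 9.1; -1.3 3 -0.1 0 0 7.7 9.1; -1.1 3 -0.1 0 0 7.7 9.1")

```text
time: 2.6
position: [548.3, 29.1, 252.5]
tcp_rot: [0.0, 1.0, 0.028, -0.0]
contact_force: [0.2, -0.1, -0.4]
gripper_width: 0.997
gripper_force: 0.0
```

Run:
```python
from plan import *
plan(540*np.cos(np.radians(3.3)),540*np.sin(np.radians(3.3)),250,3.3,60,10,9.1)
```

```text
t 2.6 p [548.3  29.1 252.5] yaw 3.2 tilt -0.0 j [ 0.01  0.12  2.03 -0.    1.    1.52] F [ 0.2 -0.1 -0.4] w 91.0 gf 0.0
-0.09 -0.03 0.03 0 6 -0 9.1; -0.09 -0.02 0.01 0 6 -0 9.1; -0.1 -0.03 0.01 0 6 -0 9.1; -0.09 -0.02 -0.01 0 6 -0 9.1; -0.1 -0.03 -0.01 0 6 -0 9.1; -0.09 -0.02 -0.02 0 6 -0 9.1; -0.08 -0.02 -0.04 0 6 -0 9.1; -0.09 -0.03 -0.04 0 6 -0 9.1; -0.08 -0.02 -0.05 0 6 -0 9.1; -0.07 -0.03 -0.06 0.1 6 -0 9.1
```

Emit:
move_arm(deltas="0 0 0 0 6 0 9.1; 0 0 0 0 6 0 9.1; 0 0 0 0 6 0 9.1; 0 0 0 0 6 0 9.1; 0 0 0 0 6 0 9.1; 0 0 0 0 6 0 9.1; 0 0 0 0 6 0 9.1; 0 0 0 0 6 0 9.1; 0 0 0 0 6 0 9.1; 0 0 0 0 6 0 9.1")

```text
time: 3.85
position: [529.6, -4.3, 324.0]
tcp_rot: [-0.053, 0.907, 0.042, 0.416]
contact_force: [1.3, 0.8, -0.0]
gripper_width: 0.996
gripper_force: 0.0
```

Run:
```python
from plan import *
plan(545,31.4,46,1,60,8,9.1,False)
```

```text
t 3.85 p [529.6  -4.3 324. ] yaw 7.0 tilt 49.5 j [-0.18 -0.26  2.41  1.05  0.31  0.39] F [ 1.3  0.8 -0. ] w 90.8 gf 0.0
-2.5 -0.21 2.46 -2.8 1.3 -2.2 9.1; -2.54 -0.42 2.38 -0.6 1.3 0.5 9.1; -2.6 -0.42 2.32 -0.6 1.4 0.4 9.1; -2.65 -0.43 2.25 -0.6 1.3 0.4 9.1; -2.71 -0.44 2.18 -0.6 1.3 0.5 9.1; -2.77 -0.43 2.12 -0.6 1.3 0.4 9.1; -2.81 -0.44 2.05 -0.7 1.3 0.4 9.1; -2.86 -0.44 1.99 -0.6 1.3 0.3 9.1
```

```bash
cat > kin.py <<'E'
import numpy as np,json
from scipy.optimize import least_squares
from scipy.spatial.transform import Rotation as R
def fk(q,k):
    h,a1,L1,L2,b,Lt,d=k
    r1=R.from_euler('z',q[0]);r2=r1*R.from_euler('y',q[1]);r3=r2*R.from_euler('y',q[2]);r4=r3*R.from_euler('z',q[3]);r5=r4*R.from_euler('y',q[4]);r6=r5*R.from_euler('z',q[5])
    return r1.apply([a1,d,h])+r2.apply([0,0,L1])+r3.apply([b,0,L2])+r5.apply([0,0,Lt]),r6
def data(): return [json.loads(l) for l in open("log.jsonl")]
def fit():
    D=data()
    f=lambda k:np.concatenate([fk(q,k)[0]-p for q,p,_ in D]+[1e-3*(k-k0)])
    k0=np.array([400,50,600,500,0,250,23.]);return least_squares(f,k0).x
E
python3 - <<'E'
from kin import *
k=fit();print(k.round(1))
for q,p,o in data():
    P,M=fk(q,k);print((P-p).round(1),M.as_matrix().round(2)[:, :].tolist(),R.from_quat([*o[1:],o[0]]).as_matrix().round(2).tolist())
E
```

```text
[3.183e+02 2.000e-01 5.508e+02 6.038e+02 4.170e+01 2.500e+02 2.330e+01]
[-0.  0. -0.] [[-0.38, -0.92, -0.0], [-0.92, 0.38, -0.0], [0.0, -0.0, -1.0]] [[-0.92, 0.38, -0.0], [0.38, 0.92, -0.0], [-0.0, -0.0, -1.0]]
[-0.  0. -0.] [[-0.38, -0.92, -0.0], [-0.92, 0.38, -0.0], [0.0, -0.0, -1.0]] [[-0.92, 0.38, -0.0], [0.38, 0.92, -0.0], [-0.0, -0.0, -1.0]]
[-0.  0.  0.] [[-0.06, 1.0, -0.0], [1.0, 0.06, -0.0], [0.0, -0.0, -1.0]] [[1.0, 0.06, -0.0], [0.06, -1.0, -0.0], [-0.0, -0.0, -1.0]]
[ 0. -0.  0.] [[-0.12, 0.65, 0.75], [0.99, 0.03, 0.13], [0.06, 0.76, -0.65]] [[0.65, 0.12, 0.75], [0.03, -0.99, 0.13], [0.76, -0.06, -0.65]]
```

```bash
cat >> kin.py <<'E'
LO=np.array([-2.77,-.74,0,-1.06,.31,-3.08]);HI=np.array([2.77,2.19,2.66,4.2,2.87,3.08])
def ik(p,M,k,m=0.03):
    h,a1,L1,L2,b,Lt,d=k;M=M*R.from_euler('z',-np.pi/2);z=M.as_matrix()[:,2];w=np.array(p)-Lt*z
    rho=np.hypot(*w[:2]);q1=np.arctan2(w[1],w[0])-np.arcsin(d/rho);X=np.sqrt(rho**2-d*d)-a1;Z=w[2]-h
    l2=np.hypot(L2,b);be=np.arctan2(b,L2);c=(X*X+Z*Z-L1**2-l2**2)/(2*L1*l2)
    if abs(c)>1: return []
    t=np.arccos(c);q3=t-be;q2=np.arctan2(X,Z)-np.arctan2(l2*np.sin(t),L1+l2*np.cos(t))
    r3=R.from_euler('z',q1)*R.from_euler('y',q2+q3);W=(r3.inv()*M).as_matrix();out=[]
    q5=np.arccos(np.clip(W[2,2],-1,1));q4=np.arctan2(W[1,2],W[0,2]);q6=np.arctan2(W[2,1],-W[2,0])
    for a in(-2*np.pi,0,2*np.pi):
        for c in(-2*np.pi,0,2*np.pi):
            q=np.array([q1,q2,q3,q4+a,q5,q6+c])
            if (q>LO+m).all() and (q<HI-m).all(): out.append(q)
    return out
E
python3 - <<'E'
from kin import *
from plan import rot
k=fit()
P,M=fk([.3,.2,1.9,.5,.9,.3],k); print(ik(P,M*R.from_euler('z',np.pi/2),k))
pts=dict(jar=(630,36,46),pre=(545,33,46),prehi=(545,33,120),tray=(471,346,50),trayhi=(471,346,110))
for n,p in pts.items():
    print(n)
    for tilt in(35,45,55,65,75,85):
        print(tilt,[(y,[ (*(s[3:].round(1)),round(float(s[1]+s[2]),2)) for s in ik(p,rot(y,tilt),k)]) for y in(-60,-40,-20,0,20,40,60,80) if ik(p,rot(y,tilt),k)])
E
```

```text
[array([0.3, 0.2, 1.9, 0.5, 0.9, 0.3])]
jar
35 [(40, [(np.float64(1.4), np.float64(0.5), np.float64(-0.6), 2.64)]), (60, [(np.float64(1.1), np.float64(0.7), np.float64(-0.6), 2.6)]), (80, [(np.float64(0.9), np.float64(0.8), np.float64(-0.7), 2.55)])]
45 [(-20, [(np.float64(4.0), np.float64(0.5), np.float64(-2.0), 2.74)]), (0, [(np.float64(3.2), np.float64(0.4), np.float64(-1.6), 2.76)]), (20, [(np.float64(2.4), np.float64(0.5), np.float64(-1.2), 2.75)]), (40, [(np.float64(1.8), np.float64(0.6), np.float64(-1.0), 2.71)]), (60, [(np.float64(1.3), np.float64(0.8), np.float64(-0.9), 2.65)]), (80, [(np.float64(1.0), np.float64(1.0), np.float64(-0.9), 2.59)])]
55 [(-20, [(np.float64(3.8), np.float64(0.7), np.float64(-1.8), 2.83)]), (0, [(np.float64(3.2), np.float64(0.7), np.float64(-1.6), 2.86)]), (20, [(np.float64(2.5), np.float64(0.7), np.float64(-1.4), 2.85)]), (40, [(np.float64(1.9), np.float64(0.8), np.float64(-1.2), 2.79)]), (60, [(np.float64(1.5), np.float64(0.9), np.float64(-1.0), 2.72)]), (80, [(np.float64(1.1), np.float64(1.1), np.float64(-1.0), 2.63)])]
65 [(-20, [(np.float64(3.
[... 8860 characters left out ...]
-1.2), 2.78)])]
75 [(0, [(np.float64(4.1), np.float64(1.2), np.float64(-1.8), 2.9)]), (20, [(np.float64(3.6), np.float64(1.2), np.float64(-1.6), 2.98)]), (40, [(np.float64(3.0), np.float64(1.2), np.float64(-1.5), 3.01)]), (60, [(np.float64(2.4), np.float64(1.2), np.float64(-1.4), 2.96)]), (80, [(np.float64(1.9), np.float64(1.2), np.float64(-1.3), 2.87)])]
85 [(0, [(np.float64(4.1), np.float64(1.4), np.float64(-1.7), 2.99)]), (20, [(np.float64(3.6), np.float64(1.4), np.float64(-1.6), 3.08)]), (40, [(np.float64(3.0), np.float64(1.5), np.float64(-1.6), 3.11)]), (60, [(np.float64(2.4), np.float64(1.4), np.float64(-1.5), 3.05)]), (80, [(np.float64(1.9), np.float64(1.4), np.float64(-1.4), 2.95)])]
```

```bash
cat >> plan.py <<'E'
from kin import fit,fk,ik
import builtins
TZ=R.from_euler('z',np.pi/2)
def jplan(x,y,z,yaw,tilt,n,g):
    s,p,M,y0,t0=cur();k=fit();q0=s["joint_pos"]
    print("t",round(s["time"],2),"p",p.round(1),"yaw",round(y0,1),"tilt",round(t0,1),"j",q0.round(2),"w",round(s["gripper_width"]*91.2,1),"gf",round(s["gripper_force"],1))
    S=ik((x,y,z),rot(yaw,tilt),k);q1=min(S,key=lambda q:np.abs(q-q0).sum());print("goal",q1.round(2),len(S))
    P,Q=p,M;out=[]
    for i in range(1,n+1):
        T,Z=fk(q0+(q1-q0)*i/n,k);Z=Z*TZ
        d=np.round(Q.inv().apply(T-P)/10,1);w=np.round((Q.inv()*Z).as_rotvec(degrees=True),1)
        out.append(" ".join(f"{v:g}" for v in[*d,*w,g]));P=P+Q.apply(d*10);Q=Q*R.from_rotvec(w,degrees=True)
        if i%4==0: print("  via",T.round(0))
    for i in range(0,n,10): print("; ".join(out[i:i+10]))
    print("max dq/row",np.abs((q1-q0)/n).round(2))
E
python3 -c "
from plan import *
jplan(540,32,60,10,55,15,9.1)"
```

```text
t 3.85 p [529.6  -4.3 324. ] yaw 7.0 tilt 49.5 j [-0.18 -0.26  2.41  1.05  0.31  0.39] w 90.8 gf 0.0
goal [-0.08  0.49  2.45  2.84  0.77 -1.5 ] 1
  via [534.  48. 245.]
  via [543.  76. 182.]
  via [550.  65. 117.]
-1.6 -1.3 1.7 3.1 -1.4 -0.1 9.1; -1.4 -1.1 1.7 3 -1 -0.1 9.1; -1.3 -1 1.6 2.7 -0.4 0 9.1; -1.1 -0.8 1.6 2.3 0.1 0 9.1; -1 -0.6 1.5 1.9 0.4 0.1 9.1; -1 -0.4 1.4 1.5 0.8 -0 9.1; -0.9 -0.1 1.4 0.9 1 -0.1 9.1; -1 0.1 1.3 0.2 1.2 -0.1 9.1; -1 0.3 1.1 -0.3 1.2 -0.2 9.1; -1.1 0.6 1 -1 1.2 -0.4 9.1
-1.2 0.8 1 -1.7 1.1 -0.6 9.1; -1.4 0.9 0.7 -2.2 0.7 -0.8 9.1; -1.6 1.1 0.7 -2.8 0.5 -1.1 9.1; -1.8 1.2 0.5 -3.3 -0.1 -1.3 9.1; -2 1.3 0.4 -3.8 -0.5 -1.8 9.1
max dq/row [0.01 0.05 0.   0.12 0.03 0.13]
```

Emit:
move_arm(deltas="-1.6 -1.3 1.7 3.1 -1.4 -0.1 9.1; -1.4 -1.1 1.7 3 -1 -0.1 9.1; -1.3 -1 1.6 2.7 -0.4 0 9.1; -1.1 -0.8 1.6 2.3 0.1 0 9.1; -1 -0.6 1.5 1.9 0.4 0.1 9.1; -1 -0.4 1.4 1.5 0.8 0 9.1; -0.9 -0.1 1.4 0.9 1 -0.1 9.1; -1 0.1 1.3 0.2 1.2 -0.1 9.1; -1 0.3 1.1 -0.3 1.2 -0.2 9.1; -1.1 0.6 1 -1 1.2 -0.4 9.1")

```text
time: 5.1
position: [546.8, 76.1, 149.9]
tcp_rot: [-0.167, 0.882, 0.092, 0.431]
contact_force: [-0.3, 0.2, -0.1]
gripper_width: 0.997
gripper_force: 0.0
```

```bash
python3 -c "
from plan import *
jplan(540,32,60,10,55,6,9.1);print(fit().round(1))"
```

```text
t 5.1 p [546.8  76.1 149.9] yaw 18.2 tilt 54.1 j [-0.11  0.24  2.44  2.24  0.61 -0.87] w 91.0 gf 0.0
goal [-0.08  0.49  2.45  2.84  0.77 -1.5 ] 1
  via [547.  53.  92.]
-1 0.6 0.8 -1.3 0.9 -0.5 9.1; -1.1 0.8 0.6 -1.8 0.7 -0.6 9.1; -1.2 0.8 0.6 -2.1 0.6 -0.8 9.1; -1.4 1 0.5 -2.6 0.2 -1 9.1; -1.5 1.1 0.5 -2.8 -0.1 -1.2 9.1; -1.7 1.1 0.3 -3.2 -0.5 -1.5 9.1
max dq/row [0.01 0.04 0.   0.1  0.03 0.11]
[318.1   0.  550.8 603.9  41.4 250.   23.3]
```

Emit:
move_arm(deltas="-1 0.6 0.8 -1.3 0.9 -0.5 9.1; -1.1 0.8 0.6 -1.8 0.7 -0.6 9.1; -1.2 0.8 0.6 -2.1 0.6 -0.8 9.1; -1.4 1 0.5 -2.6 0.2 -1 9.1; -1.5 1.1 0.5 -2.8 -0.1 -1.2 9.1; -1.7 1.1 0.3 -3.2 -0.5 -1.5 9.1; 0 0 0 0 0 0 9.1")

```text
time: 5.98
position: [539.0, 31.8, 59.3]
tcp_rot: [-0.041, 0.884, 0.077, 0.458]
contact_force: [-0.1, 0.9, 0.5]
gripper_width: 0.999
gripper_force: 0.0
```

Run:
```python
from plan import *
s,p,M,y,t=cur()
im,d=r.snapshot("wrist");cv2.imwrite("pics/w1.png",im)
C=M.apply(cloud("wrist",d).reshape(-1,3))+p;C=C[d.ravel()>0]
A=C[(abs(C[:,0]-630)<60)&(abs(C[:,1]-36)<60)]
w=A[(A[:,2]>15)&(A[:,2]<70)]
f=lambda c:np.hypot(w[:,0]-c[0],w[:,1]-c[1])-32
from scipy.optimize import least_squares
o=least_squares(f,[630,36],loss='soft_l1');print("jar axis",o.x.round(1),len(w),np.abs(o.fun).mean().round(2))
l=A[(A[:,2]>70)&(A[:,2]<95)];print("lid",len(l),np.median(l,0).round(1))
B=C[(C[:,2]>135)&(C[:,2]<175)&(abs(C[:,0]-622)<30)];print("bar",len(B),box(0,B[:,:2]) if len(B)>5 else'')
x,yy=o.x
plan(x,yy,46,y,t,9,9.1,False)
```

```text
jar axis [629.7  36.3] 6561 0.57
lid 9410 [620.8  35.2  80.7]
bar 14945 ((619.66650390625, 58.73313903808594), (246.0940399169922, 22.925399780273438), 85.39075469970703)
t 6.03 p [539.6  32.   60. ] yaw 10.1 tilt 54.9 j [-0.08  0.49  2.45  2.84  0.77 -1.5 ] F [-0.2 -0.4  0.3] w 90.8 gf 0.0
0.44 0.13 0.9 -0 -0 -0.1 9.1; 0.45 0.13 0.91 -0.1 -0 0 9.1; 0.44 0.12 0.9 0 -0 0 9.1; 0.45 0.13 0.9 0 -0 0 9.1; 0.44 0.13 0.91 0 -0 0 9.1; 0.45 0.12 0.9 0 -0.1 0 9.1; 0.44 0.13 0.9 0 0 0 9.1; 0.45 0.13 0.91 0 0 0.1 9.1; 0.44 0.13 0.9 0 0 -0 9.1
```

View pics/w1.png

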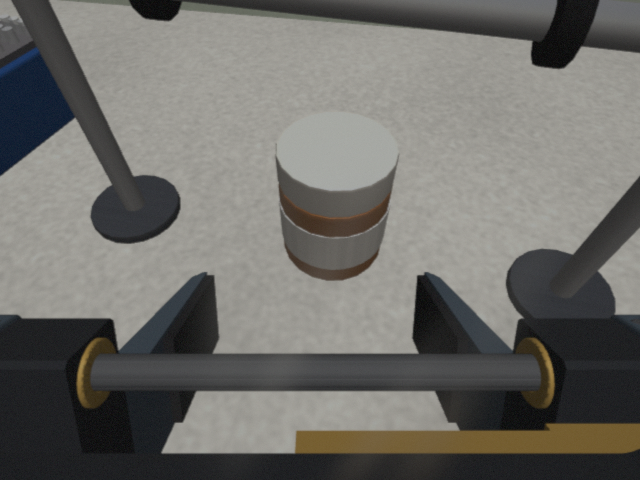

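The jar sits at about (335,200) with its axis at (629.7, 36.3), centred between the fingers and with the bar above. Next I go in under the bar and grip.

Emit:
move_arm(deltas="0.4 0.1 0.9 0 0 0 9.1; 0.5 0.2 0.9 0 0 0 9.1; 0.4 0.1 0.9 0 0 0 9.1; 0.5 0.1 0.9 0 0 0 9.1; 0.4 0.1 0.9 0 0 0 9.1; 0.5 0.1 0.9 0 0 0 9.1; 0.4 0.2 0.9 0 0 0 9.1; 0.5 0.1 0.9 0 0 0 9.1; 0.4 0.1 0.9 0 0 0 9.1; 0 0 0 0 0 0 9.1")

```text
time: 7.28
position: [630.3, 36.4, 46.6]
tcp_rot: [-0.04, 0.884, 0.077, 0.46]
contact_force: [-0.2, 0.3, 0.3]
gripper_width: 0.997
gripper_force: 0.0
```

Emit:
move_arm(deltas="0 0 0 0 0 0 7; 0 0 0 0 0 0 6.5; 0 0 0 0 0 0 6.2; 0 0 0 0 0 0 6; 0 0 0 0 0 0 5.6; 0 0 0 0 0 0 5.6; 0 0 0 0 0 0 5.6; 0 0 0 0 0 0 5.6", force=20)

```text
time: 8.28
position: [629.6, 36.3, 46.5]
tcp_rot: [-0.04, 0.884, 0.077, 0.46]
contact_force: [-3.7, -0.6, 2.5]
gripper_width: 0.695
gripper_force: 20.0
```

Run:
```python
from plan import *
s,p,M,y,t=cur();print(p.round(1),y,t)
plan(p[0],p[1],p[2]+15,y,t,3,5.6,False)
```

```text
[629.6  36.3  46.5] 10.00742732819005 54.93808545218821
t 8.28 p [629.6  36.3  46.5] yaw 10.0 tilt 54.9 j [-0.05  0.57  2.29  2.85  0.68 -1.47] F [-3.7 -0.6  2.5] w 63.4 gf 20.0
0.41 0 -0.29 0 0 0 5.6; 0.41 0 -0.28 0 0 0 5.6; 0.41 0 -0.29 0 0 0 5.6
```

Emit:
move_arm(deltas="0.4 0 -0.3 0 0 0 5.6; 0.4 0 -0.3 0 0 0 5.6; 0.4 0 -0.3 0 0 0 5.6; 0 0 0 0 0 0 5.6")

```text
time: 8.78
position: [629.3, 36.2, 62.1]
tcp_rot: [-0.04, 0.884, 0.077, 0.46]
contact_force: [-0.1, -0.2, -1.9]
gripper_width: 0.699
gripper_force: 20.0
```

Emit:
move_arm(deltas="-0.4 -0.1 -0.6 0 0 0 5.6; -0.4 -0.1 -0.6 0 0 0 5.6; -0.4 -0.1 -0.6 0 0 0 5.6; -0.4 -0.1 -0.6 0 0 0 5.6; -0.4 -0.1 -0.6 0 0 0 5.6; -0.4 -0.1 -0.6 0 0 0 5.6; -0.4 -0.1 -0.6 0 0 0 5.6; -0.4 -0.1 -0.6 0 0 0 5.6; -0.4 -0.1 -0.6 0 0 0 5.6; -0.4 -0.1 -0.6 0 0 0 5.6")

```text
time: 10.02
position: [555.9, 33.5, 63.3]
tcp_rot: [-0.04, 0.884, 0.077, 0.46]
contact_force: [0.0, 0.1, -2.9]
gripper_width: 0.7
gripper_force: 20.0
```

Run:
```python
from plan import *
s,p,M,y,t=cur()
im,d=r.snapshot("wrist");cv2.imwrite("pics/w2.png",im)
k=fit()
for u in np.linspace(0,1,6):
    a=np.radians(3.6+u*32.7);rr=556+u*28
    print([q.round(2) for q in ik((rr*np.cos(a),rr*np.sin(a),75),rot(10+33*u,t),k)])
plan(471,346,75,43,t,16,5.6)
```

```text
[array([-0.07,  0.45,  2.43,  2.84,  0.71, -1.48])]
[array([ 0.05,  0.46,  2.42,  2.84,  0.71, -1.48])]
[array([ 0.16,  0.46,  2.41,  2.83,  0.7 , -1.47])]
[array([ 0.28,  0.46,  2.4 ,  2.83,  0.69, -1.47])]
[array([ 0.39,  0.47,  2.39,  2.83,  0.69, -1.47])]
[array([ 0.51,  0.47,  2.38,  2.83,  0.68, -1.46])]
t 10.07 p [554.9  33.6  63. ] yaw 10.0 tilt 54.9 j [-0.07  0.49  2.43  2.84  0.74 -1.49] F [-1.5  0.5 -3.4] w 63.7 gf 20.0
0.27 -1.97 0.26 1.7 0 -1.2 5.6; 0.28 -1.97 0.26 1.7 0 -1.2 5.6; 0.27 -1.98 0.26 1.7 0 -1.2 5.6; 0.28 -1.99 0.26 1.6 0 -1.1 5.6; 0.28 -1.99 0.26 1.7 0 -1.2 5.6; 0.27 -2 0.26 1.7 0 -1.2 5.6; 0.28 -2.01 0.27 1.7 0 -1.2 5.6; 0.28 -2.01 0.26 1.7 0 -1.2 5.6; 0.27 -2.02 0.27 1.7 0 -1.2 5.6; 0.28 -2.02 0.26 1.7 0 -1.2 5.6
0.28 -2.03 0.27 1.7 0 -1.2 5.6; 0.29 -2.04 0.27 1.6 0 -1.1 5.6; 0.27 -2.05 0.27 1.7 0 -1.2 5.6; 0.28 -2.05 0.27 1.7 0.1 -1.2 5.6; 0.29 -2.05 0.27 1.7 -0 -1.2 5.6; 0.28 -2.06 0.27 1.7 -0 -1.2 5.6
```

View pics/w2.png

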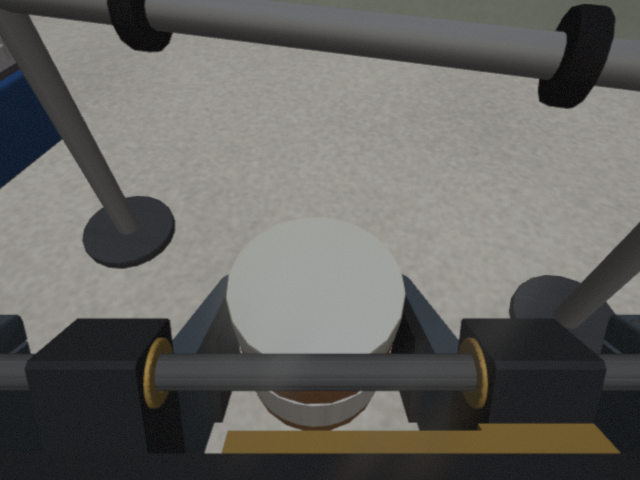

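The jar, lid centred at (316,290), is held upright and clear of the rail. Next it swings to the tray.

Emit:
move_arm(deltas="0.3 -2 0.2 1.7 0 -1.2 5.6; 0.3 -2 0.2 1.7 0 -1.2 5.6; 0.3 -2 0.3 1.7 0 -1.2 5.6; 0.3 -2 0.3 1.7 0 -1.2 5.6; 0.3 -2 0.3 1.7 0 -1.2 5.6; 0.3 -2 0.3 1.7 0 -1.2 5.6; 0.3 -2 0.3 1.7 0 -1.2 5.6; 0.3 -2 0.3 1.7 0 -1.2 5.6; 0.3 -2 0.3 1.7 0 -1.2 5.6; 0.3 -2 0.3 1.7 0 -1.2 5.6")

```text
time: 11.32
position: [527.6, 236.0, 71.6]
tcp_rot: [-0.123, 0.855, 0.237, 0.445]
contact_force: [0.1, 0.2, -2.4]
gripper_width: 0.695
gripper_force: 20.0
```

Run:
```python
from plan import *
plan(471,346,75,42.5,54.9,7,5.6)
```

```text
t 11.32 p [527.6 236.   71.6] yaw 31.0 tilt 54.9 j [ 0.29  0.47  2.39  2.83  0.7  -1.47] F [ 0.1  0.2 -2.4] w 63.3 gf 20.0
0.2 -1.74 0.2 1.4 -0 -0.9 5.6; 0.2 -1.75 0.19 1.3 -0 -0.9 5.6; 0.19 -1.74 0.2 1.4 -0 -1 5.6; 0.19 -1.75 0.19 1.3 -0 -0.9 5.6; 0.19 -1.76 0.19 1.4 -0 -1 5.6; 0.19 -1.75 0.18 1.3 -0 -0.9 5.6; 0.19 -1.77 0.19 1.4 -0 -1 5.6
```

Emit:
move_arm(deltas="0.2 -1.7 0.2 1.4 0 -0.9 5.6; 0.2 -1.8 0.2 1.3 0 -0.9 5.6; 0.2 -1.7 0.2 1.4 0 -1 5.6; 0.2 -1.8 0.2 1.3 0 -0.9 5.6; 0.2 -1.8 0.2 1.4 0 -1 5.6; 0.2 -1.8 0.2 1.3 0 -0.9 5.6; 0.2 -1.8 0.2 1.4 0 -1 5.6; 0 0 0 0 0 0 5.6; 0 0 0 0 0 0 5.6")

```text
time: 12.45
position: [471.4, 346.5, 75.0]
tcp_rot: [-0.167, 0.827, 0.321, 0.43]
contact_force: [0.8, -0.7, -3.3]
gripper_width: 0.7
gripper_force: 20.0
```

Run:
```python
from plan import *
plan(471,346,53,42.5,54.9,5,5.6)
```

```text
t 12.45 p [471.4 346.5  75. ] yaw 42.4 tilt 54.9 j [ 0.52  0.47  2.38  2.85  0.68 -1.47] F [ 0.8 -0.7 -3.3] w 63.9 gf 20.0
-0.37 0 0.24 0 -0 -0 5.6; -0.36 0 0.25 0 -0 -0 5.6; -0.37 0 0.24 0.1 -0 -0 5.6; -0.37 0.01 0.24 -0 -0 -0 5.6; -0.37 -0 0.25 0 -0 -0.1 5.6
```

Emit:
move_arm(deltas="-0.37 0 0.25 0 0 0 5.6; -0.37 0 0.25 0 0 0 5.6; -0.37 0 0.25 0 0 0 5.6; -0.37 0 0.25 0 0 0 5.6; -0.33 0 0.23 0 0 0 5.6; -0.08 0 0.06 0 0 0 5.6; -0.04 0 0.03 0 0 0 5.6; 0 0 0 0 0 0 5.6")

```text
time: 13.45
position: [471.2, 346.3, 51.7]
tcp_rot: [-0.167, 0.827, 0.321, 0.43]
contact_force: [0.2, -0.6, -3.4]
gripper_width: 0.699
gripper_force: 20.0
```

Emit:
move_arm(deltas="-0.04 0 0.03 0 0 0 5.6; -0.04 0 0.03 0 0 0 5.6; 0 0 0 0 0 0 5.6")

```text
time: 13.82
position: [471.2, 346.3, 50.6]
tcp_rot: [-0.167, 0.827, 0.321, 0.43]
contact_force: [0.1, -0.3, -3.2]
gripper_width: 0.698
gripper_force: 20.0
```

Emit:
move_arm(deltas="-0.04 0 0.03 0 0 0 5.6; -0.04 0 0.03 0 0 0 5.6; 0 0 0 0 0 0 5.6")

```text
time: 14.2
position: [471.4, 346.5, 50.5]
tcp_rot: [-0.167, 0.827, 0.321, 0.431]
contact_force: [-6.1, -5.3, 12.4]
gripper_width: 0.7
gripper_force: 20.0
```

Touchdown. Now release, and back out along the tool axis.

Emit:
move_arm(deltas="0 0 0 0 0 0 6.6; 0 0 0 0 0 0 7.2; 0 0 0 0 0 0 8; 0 0 0 0 0 0 9; 0 0 0 0 0 0 9.1; 0 0 0 0 0 0 9.1")

```text
time: 14.95
position: [471.2, 346.3, 49.6]
tcp_rot: [-0.167, 0.827, 0.321, 0.43]
contact_force: [-0.0, 0.8, 0.1]
gripper_width: 0.999
gripper_force: 0.0
```

Emit:
move_arm(deltas="0 0 -0.5 0 0 0 9.1; 0 0 -1 0 0 0 9.1; 0 0 -1.5 0 0 0 9.1; 0 0 -2 0 0 0 9.1; 0 0 -2 0 0 0 9.1; 0 0 -2 0 0 0 9.1; 0 0 -1 0 0 0 9.1; 0 0 0 0 0 0 9.1")

```text
time: 15.95
position: [410.6, 290.9, 107.7]
tcp_rot: [-0.167, 0.827, 0.321, 0.43]
contact_force: [1.1, 0.3, -0.1]
gripper_width: 0.999
gripper_force: 0.0
```

Run:
```python
from plan import *
s,p,M,y,t=cur();print(p,s["joint_pos"].round(2))
im,d=r.snapshot("wrist");C=M.apply(cloud("wrist",d).reshape(-1,3))+p;C=C[d.ravel()>0]
l=C[(C[:,2]>76)&(C[:,2]<92)&(abs(C[:,0]-471)<50)&(abs(C[:,1]-346)<50)];print("lid",np.median(l,0).round(1),box(0,l[:,:2]),l[:,2].std())
k=fit()
# muffs grasp candidates, tool down, closing along muffs y (58.3 deg): tool x heading -31.7 or 148.3
for yaw in(-31.7,148.3):
    print(yaw,[q.round(2) for q in ik((503.5,-341,153),rot(yaw,0),k)],[q.round(2) for q in ik((503.5,-341,260),rot(yaw,0),k)])
for yaw in(-3.2,176.8):
    print(yaw,[q.round(2) for q in ik((622.5,36,183),rot(yaw,0),k)],[q.round(2) for q in ik((622.5,36,343),rot(yaw,0),k)])
```

```text
[410.63629003 290.86492637 107.6543941 ] [ 0.46  0.31  2.54  2.77  0.69 -1.45]
lid [466.9 342.6  84.7] ((471.1190185546875, 346.3138427734375), (63.93534851074219, 62.99638748168945), 46.15849304199219) 1.7386123977534886
-31.7 [array([-0.63,  0.34,  1.96,  0.  ,  0.84,  1.49])] [array([-0.63,  0.2 ,  1.91,  0.  ,  1.03,  1.49])]
148.3 [array([-0.63,  0.34,  1.96,  0.  ,  0.84, -1.65])] [array([-0.63,  0.2 ,  1.91,  0.  ,  1.03, -1.65])]
-3.2 [array([0.02, 0.32, 1.92, 0.  , 0.9 , 1.65])] [array([0.02, 0.15, 1.82, 0.  , 1.18, 1.65])]
176.8 [array([ 0.02,  0.32,  1.92,  0.  ,  0.9 , -1.49])] [array([ 0.02,  0.15,  1.82, -0.  ,  1.18, -1.49])]
```

The jar stands upright in the tray, lid at (471,346). Next to the ear defenders, with the wrist flipping back.

Run:
```python
from plan import *
jplan(495,-335,330,-31.7,0,20,6)
```

```text
t 16.0 p [411.1 291.2 107.4] yaw 42.4 tilt 55.0 j [ 0.46  0.31  2.54  2.77  0.69 -1.45] w 91.0 gf 0.0
goal [-0.63  0.12  1.88  0.    1.15  1.49] 1
  via [499. 289. 176.]
  via [556. 225. 222.]
  via [582.  95. 245.]
  via [ 568. -100.  267.]
  via [ 495. -335.  330.]
2.7 1.3 0.7 2.3 2.8 3.4 6; 2.6 1.3 0.6 2.5 2 3.2 6; 2.3 1.4 0.2 2.5 1.4 2.9 6; 2.1 1.4 -0.1 2.5 0.6 2.9 6; 1.9 1.4 -0.4 2.2 -0.1 2.7 6; 1.7 1.6 -0.8 1.8 -0.9 2.7 6; 1.5 1.6 -1.2 1.4 -1.6 2.8 6; 1.1 1.7 -1.6 0.7 -2.2 2.8 6; 0.9 1.9 -2 0 -2.7 3 6; 0.7 2.1 -2.3 -0.8 -3 3.2 6
0.4 2.3 -2.7 -1.6 -3.3 3.6 6; 0.1 2.6 -3 -2.5 -3.3 3.9 6; -0.1 2.9 -3.2 -3.4 -3.2 4.4 6; -0.4 3.2 -3.4 -4.2 -3 4.8 6; -0.4 3.7 -3.5 -5 -2.7 5.3 6; -0.6 4.2 -3.6 -5.6 -2.1 5.9 6; -0.5 4.7 -3.5 -6.2 -1.7 6.4 6; -0.5 5.2 -3.4 -6.6 -1 7 6; -0.2 5.6 -3.2 -7 -0.4 7.5 6; 0.2 6.2 -3 -7.2 0.2 8 6
max dq/row [0.05 0.01 0.03 0.14 0.02 0.15]
```

Emit:
move_arm(deltas="1.6 0.3 -1.2 0 0 0 9.1; 1.6 0.3 -1.2 0 0 0 9.1; 1.6 0.5 -1.2 0 0 0 8; 0 0 0 0 0 0 7")

```text
time: 16.5
position: [417.9, 282.1, 168.3]
tcp_rot: [-0.167, 0.827, 0.321, 0.431]
contact_force: [-0.0, -0.7, 0.4]
gripper_width: 0.809
gripper_force: 0.0
```

Run:
```python
from plan import *
jplan(495,-335,340,-31.7,0,20,6)
```

```text
t 16.5 p [417.9 282.1 168.3] yaw 42.4 tilt 55.1 j [ 0.42  0.11  2.55  2.6   0.52 -1.27] w 73.8 gf 0.0
goal [-0.63  0.11  1.87 -0.    1.17  1.49] 1
  via [506. 266. 230.]
  via [563. 198. 267.]
  via [588.  70. 280.]
  via [ 571. -115.  293.]
  via [ 495. -335.  340.]
2.5 1.6 0.6 1.4 2.3 2.6 6; 2.3 1.7 0.4 1.5 1.7 2.5 6; 2 1.7 0.1 1.7 1.1 2.5 6; 1.8 1.7 -0.1 1.6 0.5 2.4 6; 1.6 1.7 -0.3 1.5 -0.3 2.4 6; 1.4 1.9 -0.7 1.3 -0.8 2.5 6; 1.1 1.9 -1 0.9 -1.5 2.5 6; 0.9 2.1 -1.3 0.4 -2.1 2.8 6; 0.6 2.2 -1.6 -0.1 -2.5 2.9 6; 0.4 2.3 -2 -0.8 -2.9 3.2 6
0.1 2.6 -2.2 -1.5 -3.2 3.6 6; -0 2.9 -2.5 -2.3 -3.3 3.9 6; -0.3 3.1 -2.7 -3 -3.3 4.3 6; -0.4 3.5 -2.8 -3.7 -3.2 4.8 6; -0.6 3.8 -2.9 -4.3 -3 5.2 6; -0.6 4.2 -2.9 -5 -2.7 5.8 6; -0.5 4.7 -2.9 -5.6 -2.2 6.3 6; -0.5 5.1 -2.8 -6 -1.8 6.8 6; -0.3 5.6 -2.6 -6.4 -1.3 7.2 6; 0 5.9 -2.4 -6.7 -0.7 7.8 6
max dq/row [0.05 0.   0.03 0.13 0.03 0.14]
```

Emit:
move_arm(deltas="2.5 1.6 0.6 1.4 2.3 2.6 6; 2.3 1.7 0.4 1.5 1.7 2.5 6; 2 1.7 0.1 1.7 1.1 2.5 6; 1.8 1.7 -0.1 1.6 0.5 2.4 6; 1.6 1.7 -0.3 1.5 -0.3 2.4 6; 1.4 1.9 -0.7 1.3 -0.8 2.5 6; 1.1 1.9 -1 0.9 -1.5 2.5 6; 0.9 2.1 -1.3 0.4 -2.1 2.8 6; 0.6 2.2 -1.6 -0.1 -2.5 2.9 6; 0.4 2.3 -2 -0.8 -2.9 3.2 6")

```text
time: 17.75
position: [579.2, 141.2, 272.7]
tcp_rot: [-0.323, 0.876, 0.182, 0.308]
contact_force: [-0.4, 0.8, -0.7]
gripper_width: 0.66
gripper_force: 0.0
```

Run:
```python
from plan import *
jplan(495,-335,340,-31.7,0,10,6)
```

```text
t 17.75 p [579.2 141.2 272.7] yaw 35.6 tilt 47.5 j [-0.11  0.11  2.21  1.3   0.85  0.11] w 60.1 gf 0.0
goal [-0.63  0.11  1.87 -0.    1.17  1.49] 1
  via [585. -16. 283.]
  via [ 541. -223.  310.]
0.2 2.6 -2.2 -1.5 -3.1 3.5 6; -0.1 2.8 -2.5 -2.3 -3.3 3.9 6; -0.2 3.1 -2.7 -3 -3.3 4.4 6; -0.4 3.5 -2.9 -3.7 -3.2 4.7 6; -0.6 3.8 -2.9 -4.3 -2.9 5.3 6; -0.6 4.2 -3 -5 -2.6 5.7 6; -0.5 4.7 -2.9 -5.6 -2.3 6.3 6; -0.5 5.1 -2.8 -6 -1.7 6.8 6; -0.3 5.5 -2.6 -6.4 -1.2 7.2 6; 0.1 5.9 -2.4 -6.7 -0.7 7.8 6
max dq/row [0.05 0.   0.03 0.13 0.03 0.14]
```

Emit:
move_arm(deltas="0.2 2.6 -2.2 -1.5 -3.1 3.5 6; -0.1 2.8 -2.5 -2.3 -3.3 3.9 6; -0.2 3.1 -2.7 -3 -3.3 4.4 6; -0.4 3.5 -2.9 -3.7 -3.2 4.7 6; -0.6 3.8 -2.9 -4.3 -2.9 5.3 6; -0.6 4.2 -3 -5 -2.6 5.7 6; -0.5 4.7 -2.9 -5.6 -2.3 6.3 6; -0.5 5.1 -2.8 -6 -1.7 6.8 6; -0.3 5.5 -2.6 -6.4 -1.2 7.2 6; 0.1 5.9 -2.4 -6.7 -0.7 7.8 6")

```text
time: 19.0
position: [494.3, -334.7, 339.9]
tcp_rot: [0.0, 0.961, -0.275, -0.0]
contact_force: [0.2, -0.1, -0.9]
gripper_width: 0.657
gripper_force: 0.0
```

Emit:
move_arm(deltas="0 0 0 0 0 0 6; 0 0 0 0 0 0 6")

```text
time: 19.25
position: [495.1, -332.7, 339.6]
tcp_rot: [-0.001, 0.962, -0.273, 0.001]
contact_force: [-0.3, -0.3, 0.1]
gripper_width: 0.658
gripper_force: 0.0
```

Run:
```python
from plan import *
s,p,M,y,t=cur()
im,d=r.snapshot("wrist");cv2.imwrite("pics/w3.png",im)
C=M.apply(cloud("wrist",d).reshape(-1,3))+p;C=C[(d.ravel()>0)&(np.hypot(C[:,0]-503,C[:,1]+341)<110)]
for lo,hi in((40,80),(85,128),(150,175)):
    A=C[(C[:,2]>lo)&(C[:,2]<hi)];print(lo,len(A),np.median(A,0).round(1),box(0,A[:,:2]))
t=A[:,2];print("top",np.percentile(t,[50,95]))
plan(503.4,-341.5,200,-31.7,0,8,6)
```

```text
40 2870 [ 529.4 -346.5   70.2] ((504.42169189453125, -342.3818359375), (63.589900970458984, 132.72235107421875), 59.016578674316406)
85 1055 [ 535.7 -360.4  120. ] ((503.55108642578125, -341.7558898925781), (19.804973602294922, 114.37625885009766), 59.02800369262695)
150 1411 [ 504.9 -342.6  161.4] ((503.685791015625, -341.98681640625), (21.986818313598633, 43.88434982299805), 58.48149490356445)
top [161.42918268 162.73432561]
t 19.3 p [ 495.1 -332.5  339.7] yaw -31.6 tilt 0.1 j [-0.63  0.1   1.87  0.    1.16  1.49] F [ 0.1 -0.  -0.7] w 60.2 gf 0.0
0.14 0.05 1.75 -0.2 -0 0 6; 0.15 0.04 1.74 0 -0 0 6; 0.14 0.04 1.75 0 -0 0 6; 0.15 0.04 1.75 0 -0.1 0 6; 0.14 0.04 1.74 0 0 0 6; 0.15 0.04 1.75 0 0 0.1 6; 0.15 0.04 1.75 0 0 -0 6; 0.14 0.04 1.75 0 -0 -0 6
```

View pics/w3.png

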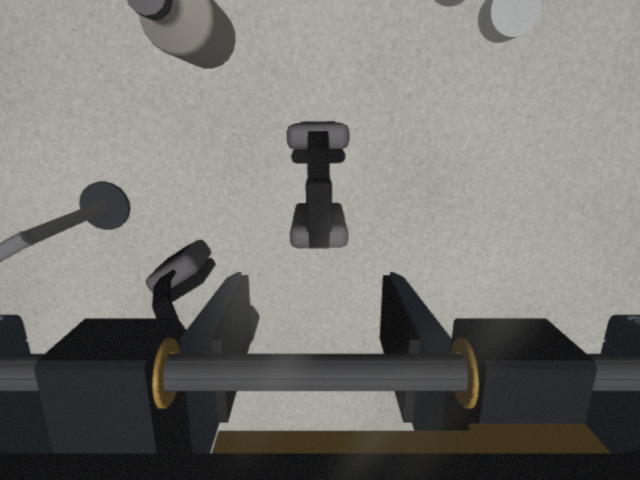

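The target muffs are at (319,185) in the wrist view, centred at (503.7, -342) with yaw about -31.2°. The decoy is at (185,275), well clear. Descending now.

Run:
```python
from plan import *
plan(503.7,-342,154,-31.2,0,10,5)
```

```text
t 19.3 p [ 495.1 -332.5  339.7] yaw -31.6 tilt 0.1 j [-0.63  0.1   1.87  0.    1.16  1.49] F [ 0.1 -0.  -0.7] w 60.2 gf 0.0
0.12 0.04 1.86 -0.2 -0 -0 5; 0.12 0.03 1.86 0 -0 -0.1 5; 0.12 0.04 1.85 0 -0 -0 5; 0.12 0.03 1.86 0 -0 -0.1 5; 0.12 0.04 1.86 0 -0.1 -0 5; 0.12 0.03 1.86 0 0 -0.1 5; 0.12 0.04 1.85 0 0 0 5; 0.12 0.03 1.86 0 0 -0 5; 0.13 0.04 1.86 0 0 -0.1 5; 0.12 0.04 1.86 0 -0 -0 5
```

Emit:
move_arm(deltas="0.12 0.04 1.86 -0.2 0 0 5; 0.12 0.03 1.86 0 0 -0.1 5; 0.12 0.04 1.85 0 0 0 5; 0.12 0.03 1.86 0 0 -0.1 5; 0.12 0.04 1.86 0 -0.1 0 5; 0.12 0.03 1.86 0 0 -0.1 5; 0.12 0.04 1.85 0 0 0 5; 0.12 0.03 1.86 0 0 0 5; 0.13 0.04 1.86 0 0 -0.1 5; 0.12 0.04 1.86 0 0 0 5")

```text
time: 20.55
position: [503.9, -344.0, 154.4]
tcp_rot: [0.002, 0.963, -0.27, 0.001]
contact_force: [-0.4, 0.1, 0.9]
gripper_width: 0.546
gripper_force: 0.0
```

Emit:
move_arm(deltas="0 0 0 0 0 0 4; 0 0 0 0 0 0 3; 0 0 0 0 0 0 2.6; 0 0 0 0 0 0 2.3; 0 0 0 0 0 0 2; 0 0 0 0 0 0 1.6; 0 0 0 0 0 0 1.6; 0 0 0 0 0 0 1.6; 0 0 0 0 0 0 1.6", force=25)

```text
time: 21.68
position: [503.9, -344.0, 156.0]
tcp_rot: [0.002, 0.963, -0.27, 0.001]
contact_force: [-1.5, 1.4, 6.1]
gripper_width: 0.24
gripper_force: 25.0
```

Run:
```python
from plan import *
s,p,M,y,t=cur();plan(p[0],p[1],345,y,0,10,1.6)
```

```text
t 21.68 p [ 503.9 -344.   156. ] yaw -31.3 tilt 0.2 j [-0.64  0.34  1.95 -0.    0.84  1.48] F [-1.5  1.4  6.1] w 21.9 gf 25.0
0.01 0.01 -1.89 0.2 -0 0 1.6; 0 -0.01 -1.89 -0 -0 0 1.6; 0.01 0 -1.89 -0 -0.1 0 1.6; 0 0 -1.89 -0 0 0 1.6; 0 0 -1.89 -0 0 0 1.6; 0.01 0 -1.89 -0 -0 0 1.6; 0 -0 -1.89 -0 -0 0 1.6; 0 -0 -1.89 -0 -0.1 0 1.6; 0 -0 -1.89 -0 0 0 1.6; 0 -0 -1.89 -0 0 0 1.6
```

Emit:
move_arm(deltas="0 0 -0.5 0 0 0 1.6; 0 0 -1.5 0 0 0 1.6; 0 0 -2 0 0 0 1.6; 0 0 -2 0 0 0 1.6; 0 0 -2.5 0 0 0 1.6; 0 0 -2.5 0 0 0 1.6; 0 0 -2.5 0 0 0 1.6; 0 0 -2.5 0 0 0 1.6; 0 0 -2.5 0 0 0 1.6; 0 0 -1.5 0 0 0 1.6")

```text
time: 22.92
position: [503.8, -343.2, 358.1]
tcp_rot: [0.002, 0.963, -0.27, 0.002]
contact_force: [0.6, -0.7, -3.4]
gripper_width: 0.24
gripper_force: 25.0
```

Run:
```python
from plan import *
s,p,M,y,t=cur()
im,d=r.snapshot("scene");S=cloud("scene",d);cv2.imwrite("pics/s4.png",im[100:340,140:460])
C=S[100:260,130:330].reshape(-1,3);C=C[(np.hypot(C[:,0]-p[0],C[:,1]-p[1])<100)&(C[:,2]>150)]
print("lowest",np.percentile(C[:,2],[0.5,2,10]).round(1),len(C))
plan(623,36,350,-3.2,0,20,1.6)
```

```text
lowest [206.1 210.  222.3] 1439
t 22.98 p [ 504.2 -343.5  359.4] yaw -31.3 tilt 0.4 j [-0.64  0.11  1.83 -0.    1.2   1.48] F [-0.2 -1.3 -0.3] w 21.7 gf 25.0
0.14 -2 0.04 0.2 -0 -1.4 1.6; 0.12 -2 0.05 0 -0 -1.4 1.6; 0.11 -2 0.05 0 -0.1 -1.4 1.6; 0.09 -2.01 0.04 0 0 -1.4 1.6; 0.07 -2.01 0.05 0 0 -1.4 1.6; 0.05 -2.02 0.05 0 -0 -1.4 1.6; 0.04 -2.01 0.04 0 -0 -1.4 1.6; 0.02 -2.02 0.05 0 -0 -1.5 1.6; 0.01 -2.02 0.04 0.1 -0.1 -1.4 1.6; -0.01 -2.03 0.05 -0 0 -1.4 1.6
-0.02 -2.02 0.05 -0 -0 -1.4 1.6; -0.05 -2.03 0.05 -0 -0 -1.4 1.6; -0.06 -2.03 0.05 -0 -0 -1.4 1.6; -0.07 -2.03 0.05 -0 -0.1 -1.4 1.6; -0.1 -2.03 0.04 -0 0 -1.4 1.6; -0.11 -2.04 0.05 -0 -0 -1.4 1.6; -0.13 -2.03 0.05 -0 -0 -1.4 1.6; -0.14 -2.04 0.05 -0 -0 -1.4 1.6; -0.17 -2.03 0.04 -0 -0.1 -1.4 1.6; -0.18 -2.04 0.05 -0 0 -1.4 1.6
```

View pics/s4.png

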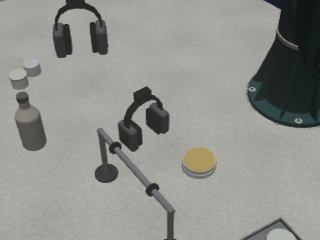

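The muffs hang upright in the grip at crop (145,115), clear of everything. Next I refine the bar line from the first top view and carry over.

Emit:
move_arm(deltas="0.1 -2 0 0.1 0 -1.4 1.6; 0.1 -2 0 0 0 -1.4 1.6; 0.1 -2 0 0 0 -1.4 1.6; 0.1 -2 0 0 0 -1.4 1.6; 0.1 -2 0 0 0 -1.4 1.6; 0.1 -2 0 0 0 -1.4 1.6; 0 -2 0 0 0 -1.4 1.6; 0 -2 0 0 0 -1.4 1.6; 0 -2 0 0 0 -1.4 1.6; 0 -2 0 0 0 -1.4 1.6")

```text
time: 24.22
position: [593.7, -163.9, 355.3]
tcp_rot: [0.001, 0.989, -0.15, 0.001]
contact_force: [-0.2, -0.5, -2.1]
gripper_width: 0.239
gripper_force: 25.0
```

Run:
```python
from plan import *
for n,b in(("top",(250,390,170,200)),("scene",(230,320,225,320))):
    C=cloud(n,np.load(n+"0.npy"));A=C[b[2]:b[3],b[0]:b[1]].reshape(-1,3);A=A[(A[:,2]>148)&(A[:,2]<172)&(abs(A[:,0]-623)<40)]
    v=cv2.fitLine(A[:,:2].astype(np.float32),cv2.DIST_HUBER,0,.01,.01).ravel()
    print(n,"slope yaw",np.degrees(np.arctan2(v[1],v[0])),"x at y=36",v[2]+(36-v[3])*v[0]/v[1],"y range",A[:,1].min(),A[:,1].max(),"z",np.percentile(A[:,2],[50,90]))
plan(623.6,35.5,355,-3.2,0,11,1.6)
```

```text
top slope yaw 85.86897 x at y=36 622.63745 y range -112.1857544867368 182.5022759796256 z [158.42556114 164.18144357]
scene slope yaw 86.03661 x at y=36 626.76514 y range -111.9156163273093 186.0964278461791 z [158.3280534  162.94783788]
t 24.23 p [ 593.7 -163.9  355.3] yaw -17.3 tilt 0.2 j [-0.31  0.12  1.82 -0.    1.19  1.57] F [-0.2 -0.5 -2.1] w 21.8 gf 25.0
-0.01 -1.83 -0 0.1 -0 -1.3 1.6; -0.02 -1.83 0 0 -0 -1.3 1.6; -0.03 -1.83 0 0 -0 -1.2 1.6; -0.05 -1.84 0.01 0 -0.1 -1.3 1.6; -0.06 -1.84 -0 0 0 -1.3 1.6; -0.07 -1.84 0 0 0 -1.3 1.6; -0.09 -1.84 0 0 0 -1.2 1.6; -0.1 -1.84 0.01 0 -0 -1.3 1.6; -0.12 -1.84 -0 0 -0 -1.3 1.6; -0.13 -1.85 0 0 -0 -1.3 1.6
-0.14 -1.85 0 0 -0 -1.3 1.6
```

Emit:
move_arm(deltas="0 -1.8 0 0.1 0 -1.2 1.6; 0 -1.8 0 0 0 -1.2 1.6; 0 -1.8 0 0 0 -1.2 1.6; 0 -1.8 0 0 0 -1.2 1.6; -0.1 -1.8 0 0 0 -1.2 1.6; -0.1 -1.8 0 0 0 -1.2 1.6; -0.1 -1.8 0 0 0 -1.2 1.6; -0.1 -1.8 0 0 0 -1.2 1.6; -0.1 -1.8 0 0 0 -1.2 1.6; -0.1 -1.8 0 0 0 -1.2 1.6")

```text
time: 25.48
position: [624.7, 12.8, 355.2]
tcp_rot: [0.0, 0.999, -0.046, 0.001]
contact_force: [-0.5, -0.7, -3.0]
gripper_width: 0.241
gripper_force: 25.0
```

Run:
```python
from plan import *
plan(624,35.5,355,-4,0,3,1.6)
plan(624,35.5,200,-4,0,13,1.6)
```

```text
t 25.48 p [624.7  12.8 355.2] yaw -5.3 tilt 0.2 j [-0.02  0.14  1.8  -0.    1.2   1.65] F [-0.5 -0.7 -3. ] w 22.0 gf 25.0
-0.08 -0.75 0.01 0 -0 -0.4 1.6; -0.09 -0.76 0 0 -0.1 -0.4 1.6; -0.09 -0.75 0.01 0 -0 -0.5 1.6
t 25.48 p [624.7  12.8 355.2] yaw -5.3 tilt 0.2 j [-0.02  0.14  1.8  -0.    1.2   1.65] F [-0.5 -0.7 -3. ] w 22.0 gf 25.0
-0.02 -0.17 1.19 0 -0 -0.1 1.6; -0.02 -0.18 1.2 0 -0 -0.1 1.6; -0.03 -0.17 1.19 0 -0 -0.1 1.6; -0.02 -0.18 1.2 0 -0 -0.1 1.6; -0.02 -0.17 1.19 0 -0.1 -0.1 1.6; -0.02 -0.18 1.19 0 0 -0.1 1.6; -0.02 -0.17 1.2 0 0 -0.1 1.6; -0.02 -0.18 1.19 0 0 -0.1 1.6; -0.02 -0.17 1.19 0 -0 -0.1 1.6; -0.02 -0.18 1.2 0 -0 -0.1 1.6
-0.02 -0.17 1.19 0 -0 -0.1 1.6; -0.03 -0.17 1.2 0 -0 -0.1 1.6; -0.02 -0.18 1.19 0 -0 -0.1 1.6
```

Align over the bar, then check with the scene camera before lowering.

Emit:
move_arm(deltas="-0.1 -0.8 0 0 0 -0.4 1.6; -0.1 -0.8 0 0 -0.1 -0.4 1.6; -0.1 -0.7 0 0 -0.1 -0.5 1.6; 0 0 0 0 0 0 1.6; 0 0 0 0 0 0 1.6")

```text
time: 26.1
position: [623.6, 34.6, 355.2]
tcp_rot: [0.0, 0.999, -0.035, -0.0]
contact_force: [0.4, -0.2, -1.9]
gripper_width: 0.238
gripper_force: 25.0
```

Run:
```python
from plan import *
s,p,M,y,t=cur()
im,d=r.snapshot("scene");S=cloud("scene",d).reshape(-1,3);cv2.imwrite("pics/s5.png",cv2.resize(im[130:370,160:420],None,fx=2,fy=2))
C=S[(np.hypot(S[:,0]-p[0],S[:,1]-p[1])<95)&(S[:,2]>190)&(S[:,2]<275)]
print(len(C),C.min(0).round(1),box(0,C[:,:2]))
plan(624,35.5,200,-4,0,10,1.6)
```

```text
1802 [558.    1.  201.5] ((624.259765625, 37.13772201538086), (66.02716827392578, 133.39739990234375), 86.87931060791016)
t 26.15 p [623.6  34.5 355.2] yaw -4.1 tilt -0.1 j [ 0.02  0.14  1.8  -0.    1.2   1.66] F [-1.3  0.1 -2. ] w 21.9 gf 25.0
0 -0.01 1.55 0 0 -0 1.6; 0.01 -0.01 1.55 0 0 -0 1.6; 0 -0.01 1.56 0 0 -0 1.6; 0.01 -0.02 1.55 0 0 -0 1.6; 0 -0.01 1.55 0 0 -0 1.6; 0.01 -0.01 1.55 0 0 -0 1.6; 0 -0.01 1.55 0 0 -0 1.6; 0.01 -0.01 1.55 0 0 -0.1 1.6; 0 -0.01 1.56 0 0 0 1.6; 0 -0.01 1.55 0 0.1 0 1.6
```

View pics/s5.png

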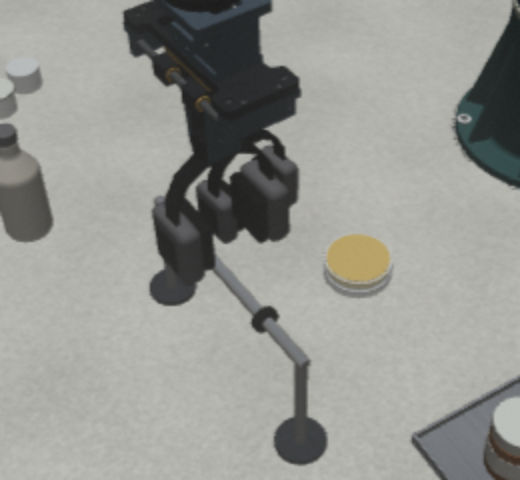

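The muffs hang above the bar with the cups on either side of it, visible at picture (180,240) and (265,205). Lowering.

Emit:
move_arm(deltas="0 0 1.5 0 0 0 1.6; 0 0 1.5 0 0 0 1.6; 0 0 1.5 0 0 0 1.6; 0.1 0 1.5 0 0 0 1.6; 0 0 1.5 0 0 0 1.6; 0 0 1.5 0 0 0 1.6; 0 0 1.5 0 0 0 1.6; 0 0 1.5 0 0 0 1.6; 0 0 1.5 0 0 0 1.6; 0 0 1.5 0 0 0 1.6")

```text
time: 27.4
position: [624.5, 34.6, 204.2]
tcp_rot: [0.0, 0.999, -0.035, -0.0]
contact_force: [-0.8, 0.4, -2.1]
gripper_width: 0.241
gripper_force: 25.0
```

Emit:
move_arm(deltas="0 0 0.5 0 0 0 1.6; 0 0 0.4 0 0 0 1.6; 0 0 0.3 0 0 0 1.6; 0 0 0.2 0 0 0 1.6; 0 0 0 0 0 0 1.6")

```text
time: 28.02
position: [624.5, 34.6, 191.3]
tcp_rot: [0.0, 0.999, -0.035, -0.0]
contact_force: [0.3, 0.5, -3.6]
gripper_width: 0.238
gripper_force: 25.0
```

Emit:
move_arm(deltas="0 0 0.1 0 0 0 1.6; 0 0 0.1 0 0 0 1.6; 0 0 0.1 0 0 0 1.6; 0 0 0.1 0 0 0 1.6; 0 0 0 0 0 0 1.6")

```text
time: 28.65
position: [624.4, 34.6, 187.1]
tcp_rot: [0.0, 0.999, -0.035, -0.001]
contact_force: [-0.3, -0.5, -2.2]
gripper_width: 0.238
gripper_force: 25.0
```

Emit:
move_arm(deltas="0 0 0.1 0 0 0 1.6; 0 0 0 0 0 0 1.6")

```text
time: 28.9
position: [624.4, 34.6, 186.1]
tcp_rot: [0.0, 0.999, -0.035, -0.001]
contact_force: [-0.1, 1.1, -2.6]
gripper_width: 0.24
gripper_force: 25.0
```

Emit:
move_arm(deltas="0 0 0.1 0 0 0 1.6; 0 0 0 0 0 0 1.6")

```text
time: 29.15
position: [624.6, 34.6, 185.9]
tcp_rot: [0.0, 0.999, -0.035, -0.0]
contact_force: [-3.2, -0.3, 6.9]
gripper_width: 0.241
gripper_force: 25.0
```

Emit:
move_arm(deltas="0 0 0.1 0 0 0 1.6; 0 0 0 0 0 0 1.6")

```text
time: 29.4
position: [624.7, 34.6, 185.8]
tcp_rot: [0.0, 0.999, -0.035, -0.0]
contact_force: [-9.5, -0.9, 18.9]
gripper_width: 0.242
gripper_force: 25.0
```

The band is on the bar with a clear upward reaction. I ease off a little, then open gently and rise.

Emit:
move_arm(deltas="0 0 -0.1 0 0 0 1.6; 0 0 0 0 0 0 1.6; 0 0 0 0 0 0 2.3; 0 0 0 0 0 0 2.6; 0 0 0 0 0 0 3; 0 0 0 0 0 0 3.6; 0 0 0 0 0 0 4.2; 0 0 0 0 0 0 4.6; 0 0 0 0 0 0 4.6; 0 0 0 0 0 0 4.6")

```text
time: 30.65
position: [624.5, 34.6, 185.2]
tcp_rot: [0.0, 0.999, -0.035, -0.0]
contact_force: [0.2, -0.3, -0.0]
gripper_width: 0.504
gripper_force: 0.0
```

Run:
```python
from plan import *
s,p,M,y,t=cur();print(p.round(1),s["contact_force"].round(1),s["gripper_width"]*91.2)
im,d=r.snapshot("scene");cv2.imwrite("pics/s6.png",cv2.resize(im[130:370,160:420],None,fx=2,fy=2))
```

```text
[624.5  34.6 185.2] [ 0.2 -0.3 -0. ] 45.943472218403755
```

View pics/s6.png

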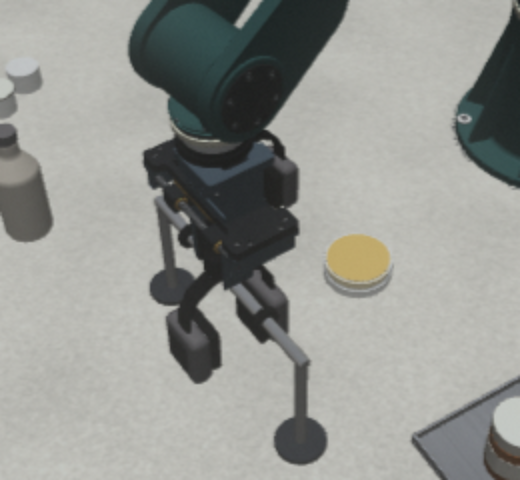

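The muffs hang on the bar with the cups on both sides, at (195,345) and (262,305), and the fingers are open. Rising straight up.

Emit:
move_arm(deltas="0 0 -0.3 0 0 0 4.6; 0 0 -0.7 0 0 0 4.6; 0 0 -1 0 0 0 4.6; 0 0 -1.5 0 0 0 4.6; 0 0 -2 0 0 0 4.6; 0 0 -2.5 0 0 0 4.6; 0 0 -2.5 0 0 0 4.6; 0 0 -2.5 0 0 0 4.6; 0 0 -2 0 0 0 4.6; 0 0 0 0 0 0 4.6")

```text
time: 31.95
position: [625.2, 34.7, 337.2]
tcp_rot: [0.0, 0.999, -0.035, 0.001]
contact_force: [-0.3, 0.9, -0.3]
gripper_width: 0.51
gripper_force: 0.0
```

Run:
```python
from plan import *
im,d=r.snapshot("scene");S=cloud("scene",d).reshape(-1,3)
L=S[(abs(S[:,0]-624)<40)&(abs(S[:,1]-36)<40)&(S[:,2]>177)&(S[:,2]<215)];print("lug",len(L),np.median(L,0).round(1),L[:,2].max(),box(0,L[:,:2]))
C=S[(abs(S[:,0]-624)<90)&(abs(S[:,1]-36)<50)&(S[:,2]>15)&(S[:,2]<115)]
print("cups",C.min(0).round(1),C.max(0).round(1))
for sgn in(-1,1):
    A=C[sgn*(C[:,0]-624)>0];print(len(A),A.min(0).round(1),A.max(0).round(1))
J=S[(abs(S[:,0]-471)<60)&(abs(S[:,1]-346)<60)&(S[:,2]>78)&(S[:,2]<95)];print("jar",np.median(J,0).round(1),J[:,2].std())
cv2.imwrite("pics/s7.png",cv2.resize(im[130:410,160:500],None,fx=2,fy=2))
```

```text
lug 228 [625.9  40.8 189.6] 193.73071579653117 ((624.8623657226562, 35.347049713134766), (25.3165340423584, 43.69668197631836), 84.24870300292969)
cups [ 5.613e+02 -2.000e-01  3.130e+01] [693.8  73.5 115. ]
428 [561.3   9.2  31.3] [601.6  73.5 115. ]
701 [ 6.513e+02 -2.000e-01  3.150e+01] [693.8  65.8 114.3]
jar [475.  349.3  83.5] 1.780573920397593
```

View pics/s7.png

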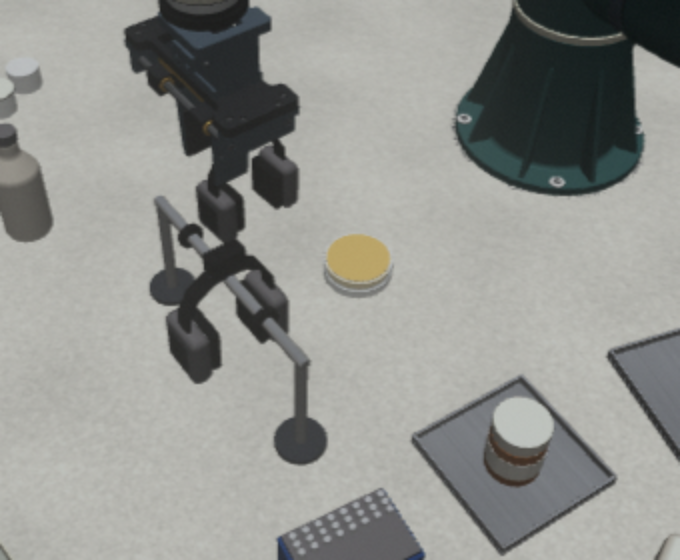

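The muffs hang level between the collars (lug at (222,255)), the jar stands in the tray at (520,440), and the bystanders look undisturbed. Handing in.

```bash
python3 -c "
from rig import r
print(r.finish_job())"
```

```text
the job is handed in; nothing more can be done
None
```

The job is handed in: the jar stands upright in the right-hand tray and the ear defenders hang on the rail between the collars, one cup on each side; the arm touched none of the bystanders and finished in about 32 s.

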